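# Take the flat file from under its retaining bar

### The arm

A 6-joint arm with a two-finger parallel gripper is mounted at the origin on the work surface. World frame = base frame: x ahead of the robot, y to its left, z up, the work surface at z = 0. Lengths are in m, angles in rad, forces in N, time in s.
With the tool pointing down it reaches from about 0.375 to 0.9 m from the base axis. Payload 3.1 kg.
Tool frame: the origin (TCP) lies between the finger pads; the fingertips stand 8 mm ahead of it and the grasp point (between the pads) lies 11 mm behind it (manip.tip_extent is the distance from the TCP to the fingertips, in m); z points along the fingers, x is the direction in which the jaws open and shut, and the axes are right-handed (so a half turn about z gives the same grasp; the last joint's range is limited). The gripper opens to 85 mm and grips with 20 to 120 N. Pads are 22 mm wide; open, the fingers measure 114 mm over their backs; the gripper's body (76 mm by 85 mm) begins 54 mm behind the grasp point. The pads swing forward as they close: fully open they stand 13 mm farther back than shut.
Start: joints at [-1.516, 0.527, 1.433, -0, 1.181, -0.178], TCP at [0.145, -0.608, 0.215] pointing down, gripper open.
Joint ranges: [-3.08, 3.08], [-0.75, 2.2], [0.22, 2.44], [-1.43, 4.57], [0, 2.65], [-2.85, 2.85]. Speed limits (rad/s): [2.79, 2.79, 3.14, 3.14, 3.14, 3.14].

### API

Orientations are given as a unit quaternion [x, y, z, w].
In Python, from station import manip gives the robot as it stands.
- The arm moves only by the tool move_arm, never from a script. Its argument "deltas" is a list that holds one entry, the list of rows, each a list of 4 numbers: the shift along the tool's x, y, z in m, then the turn about the tool's z in degrees. A call has 1 to 20 rows; each row is the pose to reach, as a shift and turn from the pose measured when the call began, along the tool's axes at that moment; what a row does not reach only later rows make up. A row lasts 1/12 s, in which the tool goes at most 41.7 mm and 7.16 degrees, less where a joint would pass 70% of its speed; a pose out of reach is approached as far as the arm can. A call with a gripper value outside its range is refused whole. "gripper" is the opening, from 0 (shut) to 1 (fully open), set as the call begins (left out, the last holds). The fingers move at their own pace and stop on an object; "squeeze" is the grip in N (left out, the last holds). Time passes only in rows, so rows that repeat a pose let the fingers close. It gives the time, the measured TCP pose, the force and the opening at its end, in the units of the state.
- manip.sense(): the state, without advancing time (a new reading comes with each control period).
- manip.snapshot(name): name is "side" or "top"; returns a dict with "img" (420x560x3 uint8, red, green, blue), "vertical_fov" (degrees; the focal length in pixels is half the picture's height over the tangent of half this angle, whatever the lens; pixels are square), "cx", "cy" (the principal point, pixels), "origin" and "orientation" of the camera in the world. Camera axes: x right, y down, z forward; pixel columns grow to the right and rows downward; lengths in m; the calibration is good to about 2 mm. A picture is of the moment at which its call begins. There is no depth.
- manip.sign_off(): hands the job in, once; it reports no verdict.
The state is a dict: "t": time; "q": joint angles; "qd": joint speeds; "tau": joint torques, N m; "tcp_pos": TCP position; "tool_rot": TCP orientation; "force": force on the tool from outside, world axes, zero at the start; "ft_torque": the same for the moment, N m; "finger_gap": opening from 0.0 (shut) to 1.0 (fully open).
Only numpy, scipy, OpenCV 4.12 (cv2) and the standard library are available. Lean on these libraries where they do the work, as an engineer would, in place of code of your own. Each camera call takes 0.05 s, during which the arm holds its last target.

### The job

Lift the steel retaining bar by its wooden grip straight up out of the two open brackets of the file rest and lay it flat on the plywood work board. Then take the flat file out of the rest and lay it flat on the same board, beside the bar. Set both down gently and let go; leave the round file lying in the rest.

Things in the scene. Friction and masses are not known exactly. Their poses are not given: they have to be found in the camera images.
- bar_grip (a point): Centre of the wooden grip block (24 wide in x, 60 long in y, 34 tall) on the retaining bar, 25 mm above the bar's underside. Steel bar 280 long (y), 20 wide, 8 thick, 0.3 kg; z up. It lies 4 mm above both file handles, its ends in two fixed U brackets, open upward, 250 apart, cheeks 18 high with 3 mm play each side: lift straight up 30 or more.
- flat_grip (a point): Flat file: blade 108 long, 20 wide, 5 thick; square wooden handle 112 x 22 x 22; 0.11 kg. Point: balance point on the handle, 11 mm above its underside, 100 from its rear end; x along the blade, z up. Lies level under the bar in either of the rest's two slots, point 45 mm above the bench, free beside it down to 12 mm; rails 70 behind and 60 ahead; bracket post 69 away.
- round_grip (a point): Round file, to be left in the rest's other slot, 100 mm beside the flat file: the same wooden handle, but a round steel blade 8 in diameter. Point and axes as for the flat file.
- board: Work board of stained plywood, fixed on the bench left or right of the rest (an open box of beads is on the other side): 340 long (x), 240 wide (y), 10 thick, empty. Origin: centre of its underside, at bench height; z up. Bar and file fit on it side by side lengthwise, each 50 mm off its middle line.
Not all that is in view belongs to the job. Leave any green look-alike of the part that bears flat_grip alone.

How it is judged:
On the way:
1. the bar lies flat on the board, let go, while the flat file is still in the rest (x of bar_grip in the frame of board between -0.13 and 0.13 m and y of bar_grip in the frame of board between -0.115 and 0.115 m and z of bar_grip in the frame of board between 0.029 and 0.043 m and angle between bar_grip's own z axis and vertical below 0.17 rad and linear speed of bar below 0.03 m/s and contact force between bar and the fingers below 0.1 N and distance of flat_grip from where it was at the start of the episode below 0.03 m), for 0.2 s.
At the end, for the whole second after the job is handed in: Bar and flat file both lie on the board, not on one another: bar_grip and flat_grip within 130 mm along and 115 mm across of its middle, at lying height (+8/-6 mm), tilted under 10 degrees, at rest, released; the round file within 30 mm of its start (x of bar_grip in the frame of board between -0.13 and 0.13 m and y of bar_grip in the frame of board between -0.115 and 0.115 m and z of bar_grip in the frame of board between 0.029 and 0.043 m and angle between each of bar_grip, flat_grip's own z axis and vertical below 0.17 rad and linear speed of each of bar, flat_file below 0.03 m/s and contact force between each of bar, flat_file and the fingers below 0.1 N and x of flat_grip in the frame of board between -0.13 and 0.13 m and y of flat_grip in the frame of board between -0.115 and 0.115 m and z of flat_grip in the frame of board between 0.015 and 0.029 m and distance of round_grip from where it was at the start of the episode below 0.03 m); the robot touches nothing.
It fails at once if the round file is moved more than 30 mm (distance of round_grip from where it was at the start of the episode above 0.03 m).
It fails at once if the bar is dropped or flung (faster than 0.7 m/s without the fingers on it, a fall of about 25 mm) (linear speed of bar above 0.7 m/s and contact force between bar and the fingers below 0.1 N).
It fails at once if the flat file is dropped or flung (faster than 0.7 m/s without the fingers on it, a fall of about 25 mm) (linear speed of flat_file above 0.7 m/s and contact force between flat_file and the fingers below 0.1 N).
It also fails if it takes over 59 s, if anything falls off the work surface, if the arm or the gripper's body presses on something with over 40 N, if the wrist force passes 120 N, or if a joint passes its speed limit or range.

## Working session

There is one attempt and no reset: what is moved stays moved. The work goes in short steps, Python scripts to look and compute and a tool call to move; the robot and the scene stay as the last step left them, time stands still between calls to the robot, and variables do not carry over. Pictures are saved under pics/ and viewed, and the job is handed in when it is done.

Besides the shell and the picture viewer there is one more tool, called after "Request:" by a JSON object that holds its "api" and its "payload". move_arm: Moves the arm, as the interface text tells. Its arguments: {"type":"object","properties":{"deltas":{"type":"array"},"gripper":{"type":"number"},"squeeze":{"type":"number"}},"required":["deltas"]}

```bash
mkdir -p pics; ls
cat > h.py <<'E'
import numpy as np,cv2
from scipy.spatial.transform import Rotation as R
from station import manip
def snap(name,fn):
    s=manip.snapshot(name); cv2.imwrite('pics/'+fn+'.png',s['img'][:,:,::-1])
    np.save('pics/'+fn+'.npy',{k:v for k,v in s.items()},allow_pickle=True); return s
def load(fn): return np.load('pics/'+fn+'.npy',allow_pickle=True).item()
def f(s): return s['img'].shape[0]/2/np.tan(np.radians(s['vertical_fov'])/2)
def ray(s,u,v):
    d=np.array([(u-s['cx'])/f(s),(v-s['cy'])/f(s),1.]); return np.array(s['origin']),R.from_quat(s['orientation']).apply(d)
def onz(s,u,v,z):
    o,d=ray(s,u,v); return o+d*(z-o[2])/d[2]
def proj(s,p):
    c=R.from_quat(s['orientation']).inv().apply(np.array(p)-np.array(s['origin'])); return c[0]/c[2]*f(s)+s['cx'],c[1]/c[2]*f(s)+s['cy']
E
python3 - <<'E'
from h import *
for n in('top','side'):
    s=snap(n,n+'0'); print(n,{k:v for k,v in s.items() if k!='img'})
print(manip.sense(), manip.tip_extent)
E
```

```text
pics
top {'vertical_fov': 50.902392338686106, 'cx': 281.5040667691718, 'cy': 210.91811965700415, 'origin': array([ 0.14989157, -0.02259202,  1.39220195]), 'orientation': array([-0.69333013,  0.71423848, -0.06073521,  0.07394564])}
side {'vertical_fov': 56.79840470507408, 'cx': 277.0252590304779, 'cy': 210.08530795941581, 'origin': array([0.23644413, 0.86048312, 0.82037277]), 'orientation': array([-0.07907749,  0.90242548, -0.42085204,  0.04752425])}
{'t': 0.1, 'q': array([-1.51550883e+00,  5.28412531e-01,  1.43374379e+00,  1.76456533e-05,
        1.18144158e+00, -1.78491558e-01]), 'qd': array([-0.00026921, -0.00237338, -0.00222087,  0.00150673, -0.00062992,
       -0.00111092]), 'tau': array([ 6.17882361e-04, -4.43302488e+01, -1.78587413e+01, -1.15020789e-04,
        3.83701656e-03,  3.53879358e-06]), 'tcp_pos': array([ 0.14478578, -0.60730803,  0.21391703]), 'tool_rot': array([ 7.84744435e-01, -6.19818656e-01, -6.57858250e-04, -7.56666918e-04]), 'force': array([ 0.06128682,  0.70904207, -0.57868638]), 'ft_torque': array([-0.02269362, -0.0506065 , -0.00765214]), 'finger_gap': 1.0031828162126215} 0.008
```

View pics/top0.png

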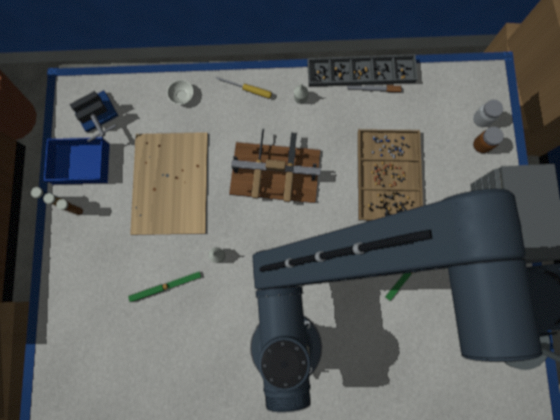

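View pics/side0.png

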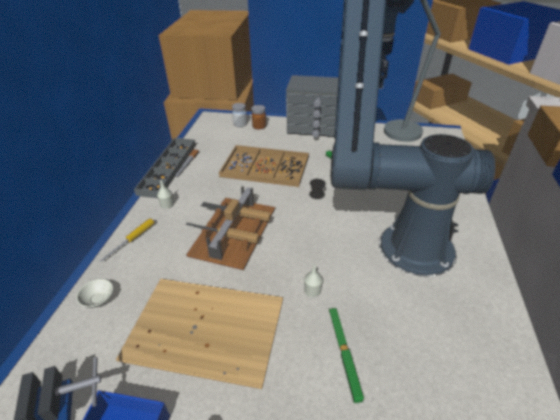

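Run:
```python
from h import *
s=load('top0');t=load('side0')
a=cv2.resize(s['img'][120:215,220:330],None,fx=7,fy=6.0*7/6,interpolation=cv2.INTER_CUBIC)[:600]
a=cv2.resize(s['img'][125:210,222:332],None,fx=7,fy=7,interpolation=cv2.INTER_CUBIC)
cv2.imwrite('pics/ct0.png',a[:,:,::-1])
a=cv2.resize(t['img'][175:275,180:285],None,fx=6,fy=6,interpolation=cv2.INTER_CUBIC)
cv2.imwrite('pics/cs0.png',a[:,:,::-1])
a=cv2.resize(s['img'][120:245,120:220],None,fx=4.8,fy=4.8,interpolation=cv2.INTER_CUBIC)
cv2.imwrite('pics/cb0.png',a[:,:,::-1])
```

```text
(no output)
```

View pics/ct0.png

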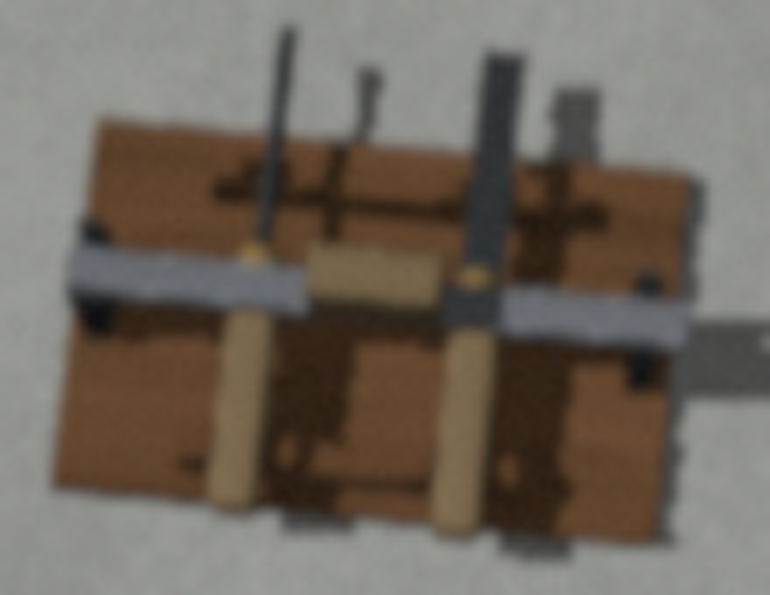

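View pics/cs0.png

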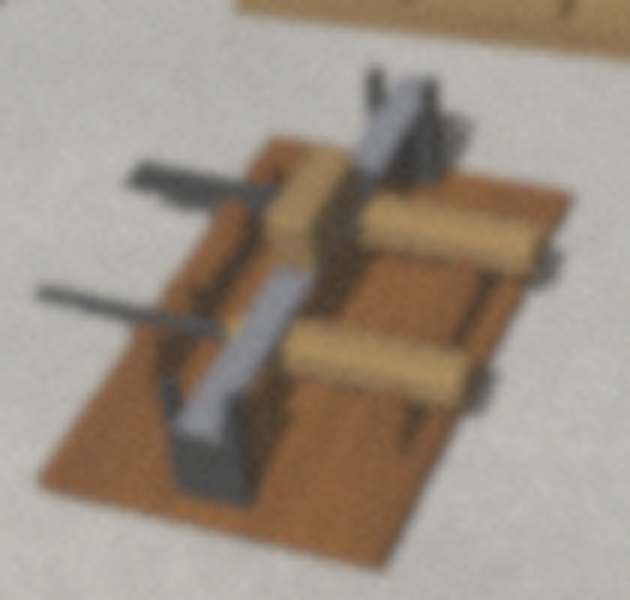

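View pics/cb0.png

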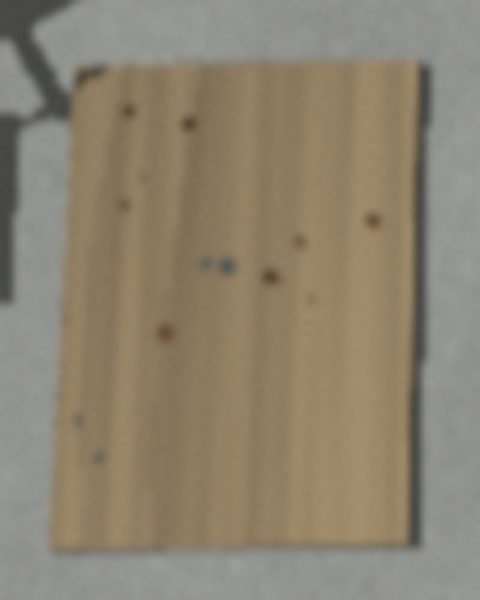

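```bash
cat >> h.py <<'E'
def sub(c,off,k): return (c[0]+.5)/k-.5+off[0],(c[1]+.5)/k-.5+off[1]
E
python3 - <<'E'
from h import *
s=load('top0');t=load('side0')
T=lambda c,z: onz(s,*sub(c,(222,125),7),z)[:2]
a,b=T((68,270),.068),T((690,324),.068)
print('bar',a,b,'mid',(a+b)/2,'len',np.linalg.norm(a-b),'ang',np.degrees(np.arctan2(*(a-b)[::-1])))
g=[T(c,.102) for c in((311,243),(442,250),(438,308),(306,298))]
print('grip',g,np.mean(g,0))
for n,tip,rear in(('flat',(505,54),(457,533)),('round',(289,27),(233,507))):
    p,q=T(tip,.047),T(rear,.050); d=p-q
    print(n,p,q,'len',np.linalg.norm(d),'yaw',np.degrees(np.arctan2(d[1],d[0])),'pt',q+d/np.linalg.norm(d)*.1)
B=lambda c: onz(s,*sub(c,(120,120),4.8),.01)[:2]
c=[B(x) for x in((72,68),(420,62),(408,547),(52,550))]
print('board',c,np.mean(c,0),[np.linalg.norm(c[i]-c[i-1]) for i in range(4)])
m=(np.array(c[0])+c[1]-c[2]-c[3]); print('yaw',np.degrees(np.arctan2(m[1],m[0])))
st=manip.sense(); print(R.from_quat(st['tool_rot']).as_matrix())
# HSV contour
for sn,im in(('top0',s),('side0',t)):
    pass
gm=np.mean(g,0)
im=t['img'].copy()
im=cv2.resize(im[175:275,180:285],None,fx=6,fy=6,interpolation=cv2.INTER_CUBIC)
yaw=np.arctan2(*((a-b)[::-1]))-np.pi/2
for z in(.068,.102):
  for dx in(-.012,.012):
    for dy in(-.03,.03):
      c_,s_=np.cos(yaw),np.sin(yaw)
      u,v=proj(t,[gm[0]+c_*dx-s_*dy,gm[1]+s_*dx+c_*dy,z]); cv2.circle(im,(int((u-180+.5)*6),int((v-175+.5)*6)),3,(255,0,0),-1)
for p in(a,b):
    u,v=proj(t,[*p,.068]); cv2.circle(im,(int((u-180+.5)*6),int((v-175+.5)*6)),4,(0,255,0),-1)
cv2.imwrite('pics/chk0.png',im[:,:,::-1])
E
```

```text
bar [0.56321935 0.1516308 ] [ 0.52881782 -0.12477332] mid [0.54601859 0.01342874] len 0.2785367183168413 ang 82.90539397375525
grip [array([0.5612117 , 0.04098069]), array([ 0.55607405, -0.01597196]), array([ 0.52996077, -0.01347869]), array([0.53640999, 0.04367499])] [0.54591413 0.01380126]
flat [ 0.66607938 -0.04732297] [ 0.44125457 -0.01856574] len 0.22665650787879338 yaw -7.2890954934049255 pt [ 0.54044643 -0.03125332]
round [0.68275921 0.05165282] [0.45633709 0.0809195 ] len 0.22830575124360575 yaw -7.365053026968584 pt [0.55551204 0.06810043]
board [array([0.69405665, 0.48104441]), array([0.68975854, 0.23900382]), array([0.35183515, 0.24548056]), array([0.35709272, 0.48233125])] [0.52318576 0.36196501] [np.float64(0.3369663897507925), np.float64(0.24207875106365007), np.float64(0.337985449716894), np.float64(0.2369090334383606)]
yaw -0.6590738052761614
[[ 2.31648802e-01 -9.72799478e-01 -9.45086559e-05]
 [-9.72797486e-01 -2.31648522e-01  2.00308594e-03]
 [-1.97049375e-03 -3.72074675e-04 -9.99997989e-01]]
```

View pics/chk0.png

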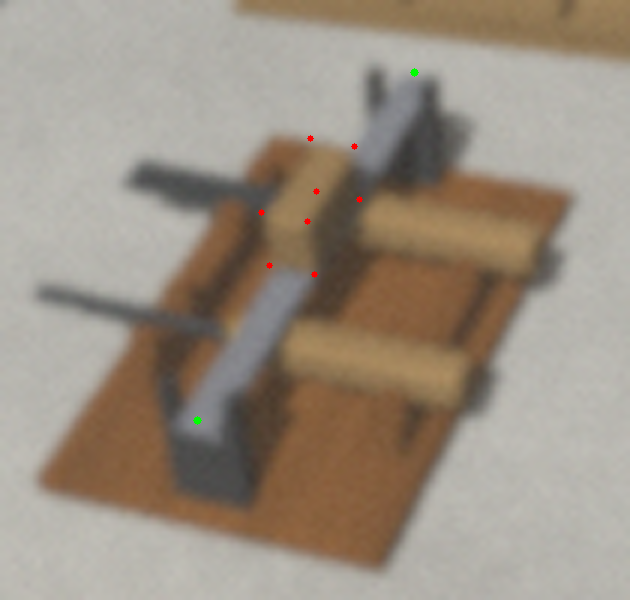

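Request:
{"api": "move_arm", "payload": {"deltas": [[[-0.051, -0.053, 0.003, -7], [-0.077, -0.08, 0.005, -11], [-0.103, -0.107, 0.01, -15], [-0.129, -0.134, 0.01, -19], [-0.155, -0.161, 0.01, -23], [-0.181, -0.188, 0.01, -27], [-0.207, -0.215, 0.01, -31], [-0.233, -0.242, 0.02, -35], [-0.259, -0.269, 0.02, -39], [-0.285, -0.296, 0.02, -42], [-0.311, -0.323, 0.02, -45], [-0.337, -0.35, 0.02, -48], [-0.363, -0.377, 0.02, -52], [-0.389, -0.404, 0.02, -56], [-0.415, -0.431, 0.03, -60], [-0.441, -0.458, 0.03, -64], [-0.467, -0.485, 0.034, -67], [-0.493, -0.512, 0.034, -69.4], [-0.511, -0.533, 0.034, -69.4], [-0.511, -0.533, 0.034, -69.4]]], "gripper": 1.0, "squeeze": 60}}

```text
t: 1.77
tcp_pos: [0.5477, 0.0174, 0.1809]
tool_rot: [0.998, -0.06, 0.001, -0.002]
force: [1.3, -0.1, -0.7]
finger_gap: 1.001
```

```bash
cat > d.py <<'E'
from h import *
import sys
def need(p,yaw):
    st=manip.sense(); M=R.from_quat(st['tool_rot']).as_matrix()
    y=np.degrees(np.arctan2(M[1,0],M[0,0])); d=M.T@(np.array(p)-st['tcp_pos'])
    print('t',st['t'],'tcp',st['tcp_pos'].round(4),'yaw',y.round(2),'q',st['q'].round(2),'F',st['force'].round(1),'gap',round(st['finger_gap'],3),'-> d',d.round(4),'turn',round((y-yaw+180)%360-180,2), 'zaxis',M[:,2].round(3))
if __name__=='__main__':
    a=[float(x) for x in sys.argv[1:]]; need(a[:3],a[3])
E
python3 d.py .545 .0135 .077 -7.2
python3 - <<'E'
from h import *
s=snap('side','side1'); t=snap('top','top1')
im=cv2.resize(s['img'][120:280,150:310],None,fx=3.7,fy=3.7,interpolation=cv2.INTER_CUBIC);cv2.imwrite('pics/cs1.png',im[:,:,::-1])
E
```

```text
t 1.7667 tcp [0.5477 0.0174 0.1809] yaw -6.93 q [-0.17  0.47  1.66  0.    1.01 -0.06] F [ 1.3 -0.1 -0.7] gap 1.001 -> d [-0.0025  0.0045  0.1039] turn 0.27 zaxis [ 0.003  0.003 -1.   ]
```

View pics/cs1.png

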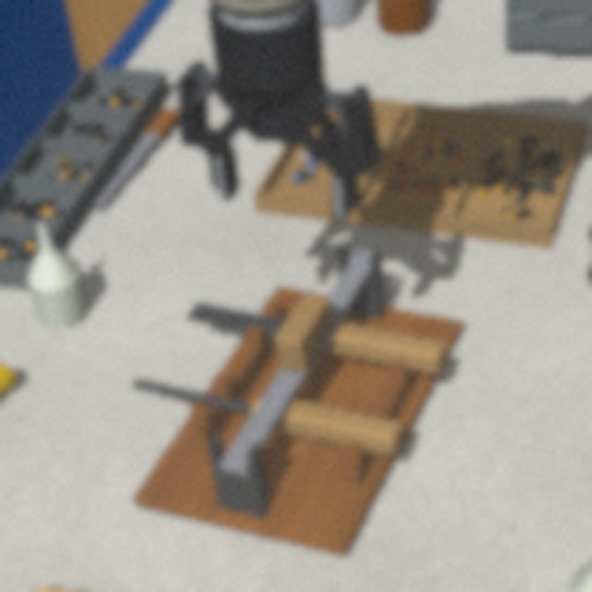

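The side view shows the open gripper hanging about 80 mm above the wooden grip, fingers astride it (grip at crop (305,330)). Descending.

Request:
{"api": "move_arm", "payload": {"deltas": [[[-0.001, 0.002, 0.02, 0.3], [-0.002, 0.004, 0.045, 0.3], [-0.0025, 0.0045, 0.07, 0.3], [-0.0025, 0.0045, 0.088, 0.3], [-0.0025, 0.0045, 0.1, 0.3], [-0.0025, 0.0045, 0.102, 0.3], [-0.0025, 0.0045, 0.102, 0.3], [-0.0025, 0.0045, 0.102, 0.3]]]}}

```text
t: 2.53
tcp_pos: [0.5415, 0.0093, 0.0791]
tool_rot: [0.998, -0.065, -0.001, -0.001]
force: [0.7, 0.1, 0.3]
finger_gap: 0.999
```

```bash
python3 d.py .545 .0135 .078 -7.2
python3 - <<'E'
from h import *
s=snap('side','side2')
im=cv2.resize(s['img'][160:270,180:290],None,fx=5.4,fy=5.4,interpolation=cv2.INTER_CUBIC);cv2.imwrite('pics/cs2.png',im[:,:,::-1])
E
```

```text
t 2.5333 tcp [0.5415 0.0093 0.0791] yaw -7.43 q [-0.19  0.62  1.76  0.    0.77 -0.06] F [0.7 0.1 0.3] gap 0.999 -> d [ 0.0029 -0.0046  0.0011] turn -0.23 zaxis [-0.001  0.002 -1.   ]
```

View pics/cs2.png

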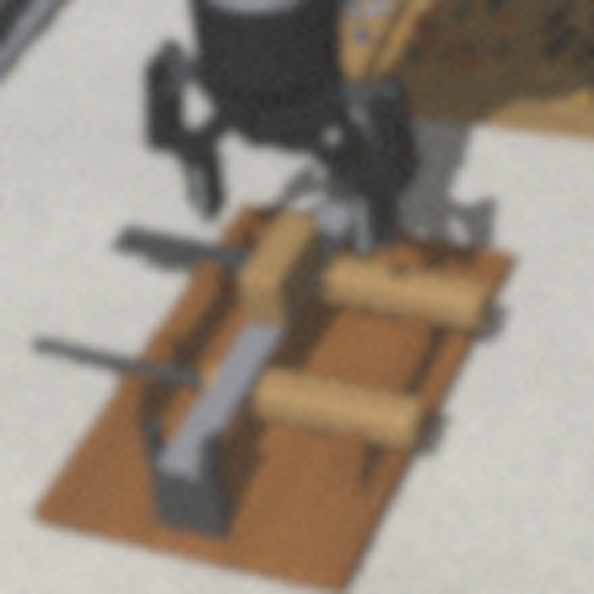

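```bash
python3 d.py .545 .0135 .078 -7.2
python3 - <<'E'
from h import *
s=snap('side','side3');t=snap('top','top3')
st=manip.sense();M=R.from_quat(st['tool_rot']).as_matrix();p=st['tcp_pos']
im=cv2.resize(s['img'][160:270,180:290],None,fx=5.4,fy=5.4,interpolation=cv2.INTER_CUBIC)
it=cv2.resize(t['img'][110:220,220:330],None,fx=5.4,fy=5.4,interpolation=cv2.INTER_CUBIC)
for sx in(-.0425,.0425):
  for sy in(-.011,.011):
    w=p+M@np.array([sx,sy,.008-.013])
    u,v=proj(s,w);cv2.circle(im,(int((u-180+.5)*5.4),int((v-160+.5)*5.4)),3,(255,0,0),-1)
    u,v=proj(t,w);cv2.circle(it,(int((u-220+.5)*5.4),int((v-110+.5)*5.4)),3,(255,0,0),-1)
cv2.imwrite('pics/cs3.png',im[:,:,::-1]);cv2.imwrite('pics/ct3.png',it[:,:,::-1])
E
```

```text
t 2.5833 tcp [0.5419 0.0095 0.0795] yaw -7.41 q [-0.19  0.62  1.76  0.    0.77 -0.06] F [-0.2  0.3 -0.1] gap 1.003 -> d [ 0.0025 -0.0044  0.0015] turn -0.21 zaxis [ 0.     0.001 -1.   ]
```

View pics/cs3.png

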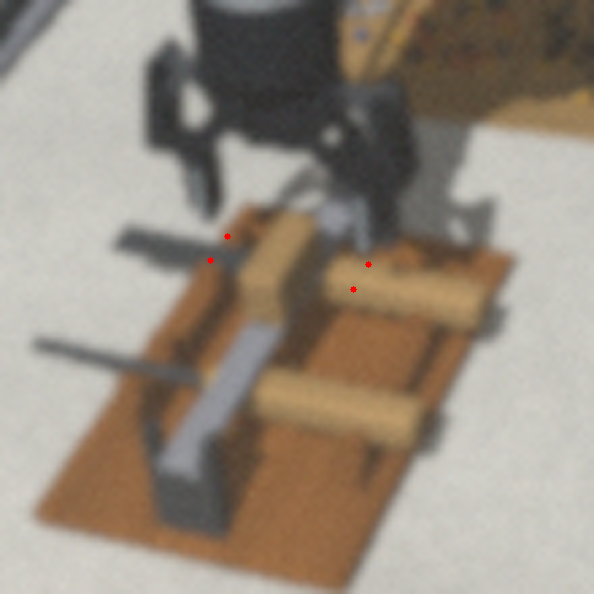

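View pics/ct3.png

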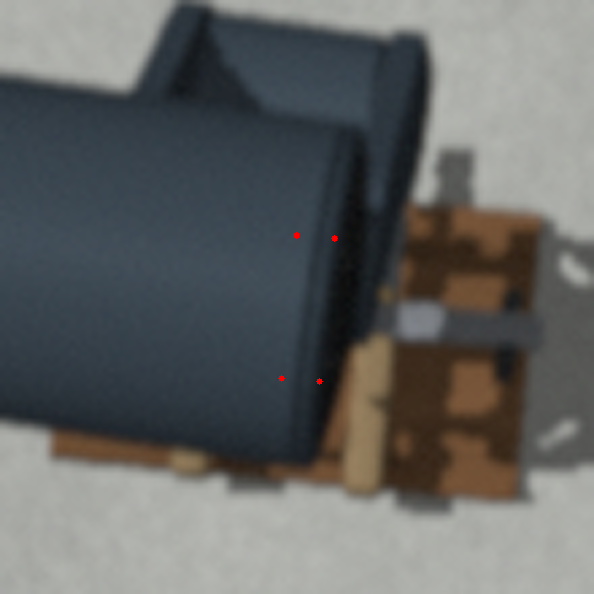

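The side view shows both tips astride the grip, but about 4 px higher than predicted. I'll half-close the fingers to see whether that is height or y.

Request:
{"api": "move_arm", "payload": {"deltas": [[[0.0025, -0.0045, 0.001, 0], [0.0025, -0.0045, 0.001, 0], [0.0025, -0.0045, 0.001, 0], [0.0025, -0.0045, 0.001, 0], [0.0025, -0.0045, 0.001, 0], [0.0025, -0.0045, 0.001, 0]]], "gripper": 0.55}}

```text
t: 3.18
tcp_pos: [0.5451, 0.014, 0.0787]
tool_rot: [0.998, -0.064, 0.0, -0.001]
force: [-0.0, 0.2, -0.5]
finger_gap: 0.55
```

```bash
python3 d.py .545 .0135 .078 -7.2
python3 - <<'E'
from h import *
s=snap('side','side4')
st=manip.sense();M=R.from_quat(st['tool_rot']).as_matrix();p=st['tcp_pos']
im=cv2.resize(s['img'][160:270,180:290],None,fx=5.4,fy=5.4,interpolation=cv2.INTER_CUBIC)
g=st['finger_gap']*.0425
for sx in(-g,g):
  for sy in(-.011,.011):
   for z,c in((.008,(255,0,0)),(-.002,(0,255,0))):
    w=p+M@np.array([sx,sy,z])
    u,v=proj(s,w);cv2.circle(im,(int((u-180+.5)*5.4),int((v-160+.5)*5.4)),3,c,-1)
cv2.imwrite('pics/cs4.png',im[:,:,::-1])
E
```

```text
t 3.1833 tcp [0.5451 0.014  0.0787] yaw -7.37 q [-0.18  0.62  1.75  0.    0.77 -0.05] F [-0.   0.2 -0.5] gap 0.55 -> d [-0.0001  0.0006  0.0007] turn -0.17 zaxis [ 0.001  0.001 -1.   ]
```

View pics/cs4.png

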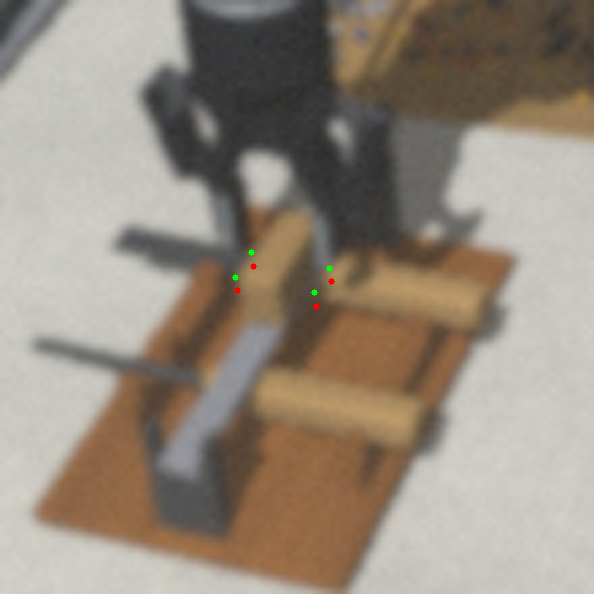

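Tips at about (232,252) and (325,262), still slightly higher/farther than expected, so I'll go 7 mm lower, which is harmless in either case, and close.

Request:
{"api": "move_arm", "payload": {"deltas": [[[0, -0.002, 0.004, 0], [0, -0.002, 0.007, 0], [0, -0.002, 0.007, 0], [0, -0.002, 0.007, 0]]]}}

```text
t: 3.57
tcp_pos: [0.5451, 0.0161, 0.0712]
tool_rot: [0.998, -0.064, -0.0, -0.001]
force: [-0.9, 0.1, -0.1]
finger_gap: 0.549
```

Request:
{"api": "move_arm", "payload": {"deltas": [[[0, 0, 0, 0], [0, 0, 0, 0], [0, 0, 0, 0], [0, 0, 0, 0], [0, 0, 0, 0], [0, 0, 0, 0], [0, 0, 0, 0], [0, 0, 0, 0]]], "gripper": 0.0, "squeeze": 60}}

```text
t: 4.23
tcp_pos: [0.5455, 0.016, 0.0714]
tool_rot: [0.998, -0.064, 0.0, -0.001]
force: [0.7, 0.1, 1.4]
finger_gap: 0.262
```

```bash
python3 d.py .545 .0135 .2 -7.2
python3 - <<'E'
from h import *
s=snap('side','side5')
im=cv2.resize(s['img'][160:270,180:290],None,fx=5.4,fy=5.4,interpolation=cv2.INTER_CUBIC)
cv2.imwrite('pics/cs5.png',im[:,:,::-1])
E
```

```text
t 4.2333 tcp [0.5455 0.016  0.0714] yaw -7.37 q [-0.18  0.63  1.75  0.    0.76 -0.05] F [0.7 0.1 1.4] gap 0.262 -> d [-1.000e-04  2.400e-03 -1.286e-01] turn -0.17 zaxis [ 0.001  0.001 -1.   ]
```

View pics/cs5.png

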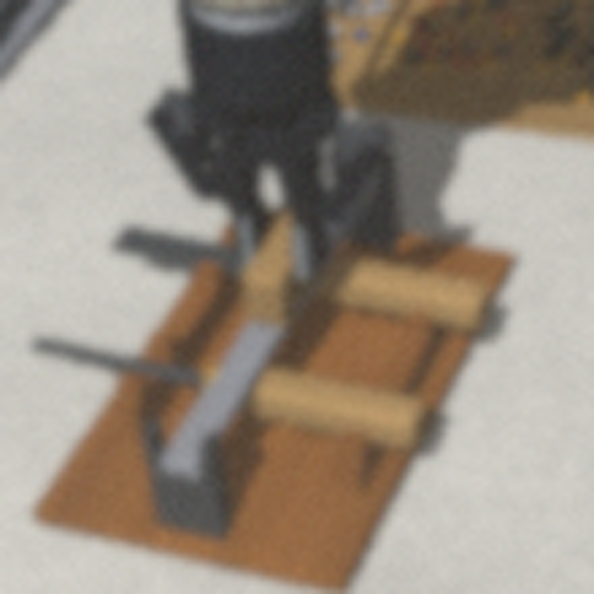

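Fingers stopped at 22 mm on the grip block (crop (270,265)), pads well down its sides. Lift straight up.

Request:
{"api": "move_arm", "payload": {"deltas": [[[0, 0, -0.003, 0], [0, 0, -0.008, 0], [0, 0, -0.015, 0], [0, 0, -0.023, 0], [0, 0, -0.031, 0], [0, 0, -0.04, 0], [0, 0, -0.05, 0], [0, 0, -0.06, 0], [0, 0, -0.07, 0], [0, 0, -0.08, 0], [0, 0, -0.09, 0], [0, 0, -0.1, 0], [0, 0, -0.11, 0], [0, 0, -0.118, 0], [0, 0, -0.12, 0], [0, 0, -0.12, 0]]]}}

```text
t: 5.62
tcp_pos: [0.5459, 0.0158, 0.1923]
tool_rot: [0.998, -0.064, 0.001, -0.001]
force: [-0.5, -0.3, -4.0]
finger_gap: 0.263
```

```bash
python3 d.py .523 .412 .19 89.3
python3 - <<'E'
from h import *
s=snap('side','side6')
im=cv2.resize(s['img'][80:290,130:330],None,fx=2.8,fy=2.8,interpolation=cv2.INTER_CUBIC)
cv2.imwrite('pics/cs6.png',im[:,:,::-1])
E
```

```text
t 5.6167 tcp [0.5459 0.0158 0.1923] yaw -7.37 q [-0.18  0.45  1.66  0.    1.03 -0.05] F [-0.5 -0.3 -4. ] gap 0.263 -> d [-0.0735 -0.39    0.0026] turn -96.67 zaxis [ 0.002  0.001 -1.   ]
```

View pics/cs6.png

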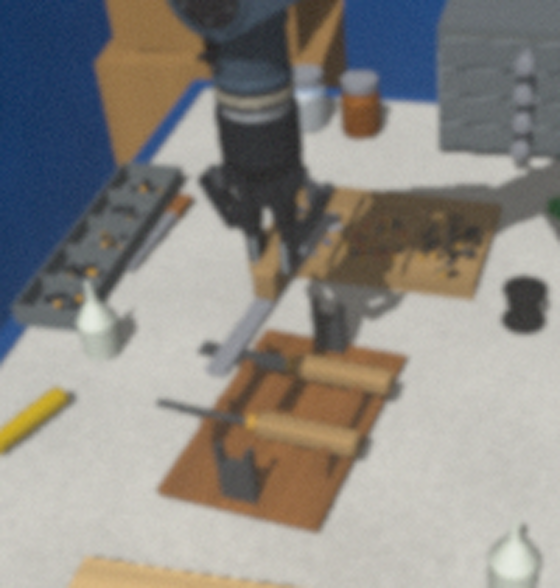

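The bar is out of the brackets (crop (265,300)), both files still in the rest. Carry to the far half of the board, turning 96.7°.

Request:
{"api": "move_arm", "payload": {"deltas": [[[-0.002, -0.008, 0, -2], [-0.005, -0.024, 0, -6], [-0.009, -0.045, 0, -11], [-0.013, -0.067, 0, -17], [-0.017, -0.09, 0, -23], [-0.021, -0.113, 0, -29], [-0.026, -0.136, 0, -35], [-0.03, -0.16, 0, -41], [-0.035, -0.184, 0, -47], [-0.039, -0.208, 0, -53], [-0.044, -0.232, 0, -59], [-0.048, -0.256, 0, -65], [-0.053, -0.28, 0, -71], [-0.057, -0.304, 0, -77], [-0.062, -0.328, 0, -83], [-0.066, -0.35, 0, -88], [-0.07, -0.37, 0, -93], [-0.072, -0.382, 0, -95.5], [-0.0735, -0.39, 0, -96.7], [-0.0735, -0.39, 0, -96.7]]]}}

```text
t: 7.33
tcp_pos: [0.5213, 0.4139, 0.1909]
tool_rot: [0.71, 0.704, 0.0, -0.001]
force: [0.4, 0.1, -2.9]
finger_gap: 0.263
```

Request:
{"api": "move_arm", "payload": {"deltas": [[[0, 0, 0, 0], [0, 0, 0, 0]]]}}

```text
t: 7.5
tcp_pos: [0.5207, 0.4132, 0.1902]
tool_rot: [0.71, 0.704, -0.001, -0.001]
force: [0.5, -0.8, -3.9]
finger_gap: 0.264
```

```bash
python3 d.py .523 .412 .0815 89.3
python3 - <<'E'
from h import *
s=snap('side','side7');t=snap('top','top7')
cv2.imwrite('pics/cs7.png',s['img'][150:420,50:400,::-1]);cv2.imwrite('pics/ct7.png',cv2.resize(t['img'][80:300,90:340],None,fx=2.5,fy=2.5)[:,:,::-1])
E
```

```text
t 7.5 tcp [0.5207 0.4132 0.1902] yaw 89.46 q [ 0.5   0.61  1.35  0.    1.19 -1.06] F [ 0.5 -0.8 -3.9] gap 0.264 -> d [-0.0011  0.0026  0.1087] turn 0.16 zaxis [-0.003  0.    -1.   ]
```

View pics/cs7.png

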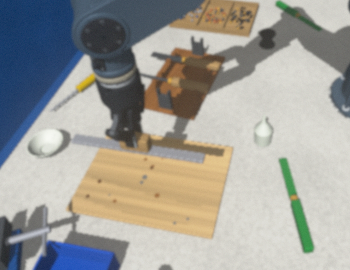

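View pics/ct7.png

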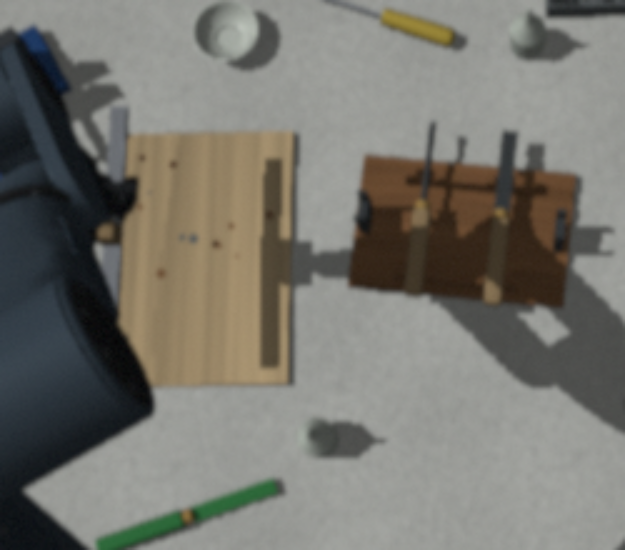

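Run:
```python
from h import *
t=load('top7')
for c in((120,108),(112,300),(108,232)): print(onz(t,*sub(c,(90,80),2.5),.187))
```

```text
[0.65751085 0.40865742 0.187     ]
[0.42829635 0.40983307 0.187     ]
[0.50794709 0.4172741  0.187     ]
```

Request:
{"api": "move_arm", "payload": {"deltas": [[[0, 0, 0.006, 0], [0, 0.001, 0.016, 0], [0, 0.001, 0.03, 0], [0, 0.002, 0.045, 0], [0, 0.002, 0.06, 0], [0, 0.002, 0.075, 0], [0, 0.002, 0.09, 0], [0, 0.002, 0.105, 0], [0, 0.002, 0.118, 0], [0, 0.002, 0.13, 0], [0, 0.002, 0.14, 0], [0, 0.002, 0.149, 0], [0, 0.002, 0.155, 0], [0, 0.002, 0.159, 0], [0, 0.002, 0.16, 0], [0, 0.002, 0.16, 0]]]}}

```text
t: 8.93
tcp_pos: [0.5232, 0.413, 0.0307]
tool_rot: [0.711, 0.704, -0.0, -0.001]
force: [0.4, 0.8, -2.1]
finger_gap: 0.266
```

```bash
python3 d.py .523 .412 .0214 89.3
python3 - <<'E'
from h import *
s=snap('side','side8')
cv2.imwrite('pics/cs8.png',cv2.resize(s['img'][220:390,100:300],None,fx=3.5,fy=3.5,interpolation=cv2.INTER_CUBIC)[:,:,::-1])
E
```

```text
t 8.9333 tcp [0.5232 0.413  0.0307] yaw 89.43 q [ 0.5   0.81  1.44  0.    0.89 -1.06] F [ 0.4  0.8 -2.1] gap 0.266 -> d [-0.001  -0.0001  0.0093] turn 0.13 zaxis [-0.001  0.001 -1.   ]
```

View pics/cs8.png

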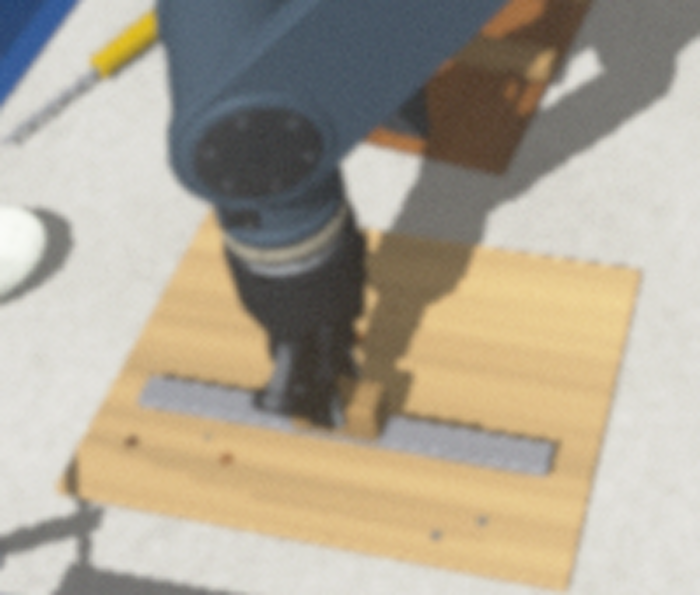

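Bar level, a few mm above the board (crop (145,395)–(555,455)). Lower slowly.

Request:
{"api": "move_arm", "payload": {"deltas": [[[0, 0, 0.001, 0], [0, 0, 0.002, 0], [0, 0, 0.003, 0], [0, 0, 0.004, 0], [0, 0, 0.005, 0], [0, 0, 0.006, 0], [0, 0, 0.007, 0]]]}}

```text
t: 9.57
tcp_pos: [0.5233, 0.4131, 0.024]
tool_rot: [0.711, 0.704, 0.0, -0.001]
force: [-0.6, -0.3, -3.3]
finger_gap: 0.265
```

Request:
{"api": "move_arm", "payload": {"deltas": [[[0, 0, 0.001, 0], [0, 0, 0.0015, 0], [0, 0, 0.002, 0], [0, 0, 0.002, 0]]]}}

```text
t: 9.9
tcp_pos: [0.5232, 0.4131, 0.0218]
tool_rot: [0.711, 0.704, -0.0, -0.001]
force: [0.4, -0.1, -3.1]
finger_gap: 0.263
```

Request:
{"api": "move_arm", "payload": {"deltas": [[[0, 0, 0.0005, 0], [0, 0, 0.001, 0], [0, 0, 0.0015, 0], [0, 0, 0.002, 0], [0, 0, 0.002, 0]]]}}

```text
t: 10.32
tcp_pos: [0.5234, 0.4133, 0.0215]
tool_rot: [0.711, 0.704, 0.0, -0.001]
force: [-2.6, -0.7, 6.3]
finger_gap: 0.263
```

Contact (force +6 N). Release.

Request:
{"api": "move_arm", "payload": {"deltas": [[[0, 0, 0, 0], [0, 0, 0, 0], [0, 0, 0, 0], [0, 0, 0, 0], [0, 0, 0, 0], [0, 0, 0, 0]]], "gripper": 0.6}}

```text
t: 10.82
tcp_pos: [0.5234, 0.4132, 0.0213]
tool_rot: [0.711, 0.704, 0.0, -0.001]
force: [0.2, 0.5, -0.2]
finger_gap: 0.599
```

Request:
{"api": "move_arm", "payload": {"deltas": [[[0, 0, -0.005, 0], [0, 0, -0.015, 0], [0, 0, -0.03, 0], [0, 0, -0.06, 0], [0, 0, -0.09, 0], [0, 0, -0.12, 0], [0, 0, -0.15, 0], [0, 0, -0.16, 0], [0, 0, -0.16, 0], [0, 0, -0.16, 0]]]}}

```text
t: 11.65
tcp_pos: [0.5233, 0.413, 0.1817]
tool_rot: [0.711, 0.704, 0.0, -0.0]
force: [-0.7, -0.3, -0.6]
finger_gap: 0.599
```

```bash
python3 d.py .540 -.031 .18 82.7
python3 - <<'E'
from h import *
s=snap('side','side9')
cv2.imwrite('pics/cs9.png',cv2.resize(s['img'][180:390,100:310],None,fx=2.8,fy=2.8,interpolation=cv2.INTER_CUBIC)[:,:,::-1])
E
```

```text
t 11.65 tcp [0.5233 0.413  0.1817] yaw 89.44 q [ 0.5   0.62  1.35  0.    1.17 -1.06] F [-0.7 -0.3 -0.6] gap 0.599 -> d [-0.4438  0.021   0.0011] turn 6.74 zaxis [ 0.     0.001 -1.   ]
```

View pics/cs9.png

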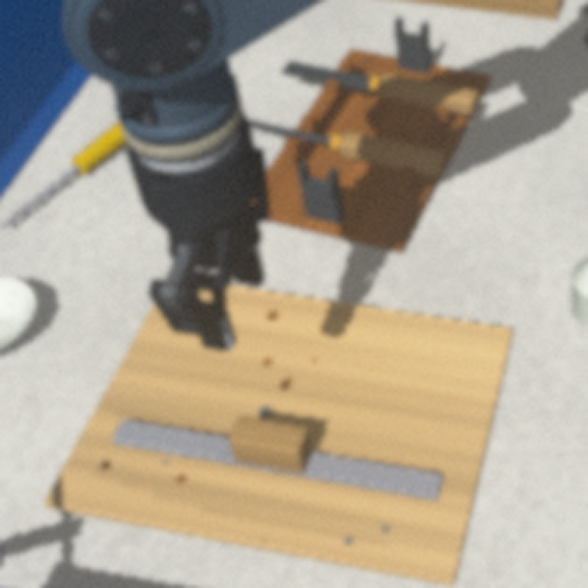

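Bar lies flat on the board, released (grip at crop (270,440)), both files still in the rest. Now re-measure the flat file with the bar gone.

Run:
```python
from h import *
t=snap('top','top10');s=load('side9')
cv2.imwrite('pics/ct10.png',cv2.resize(t['img'][115:215,220:330],None,fx=6,fy=6,interpolation=cv2.INTER_CUBIC)[:,:,::-1])
cv2.imwrite('pics/cs10.png',cv2.resize(s['img'][180:280,190:290],None,fx=6,fy=6,interpolation=cv2.INTER_CUBIC)[:,:,::-1])
```

```text
(no output)
```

View pics/ct10.png

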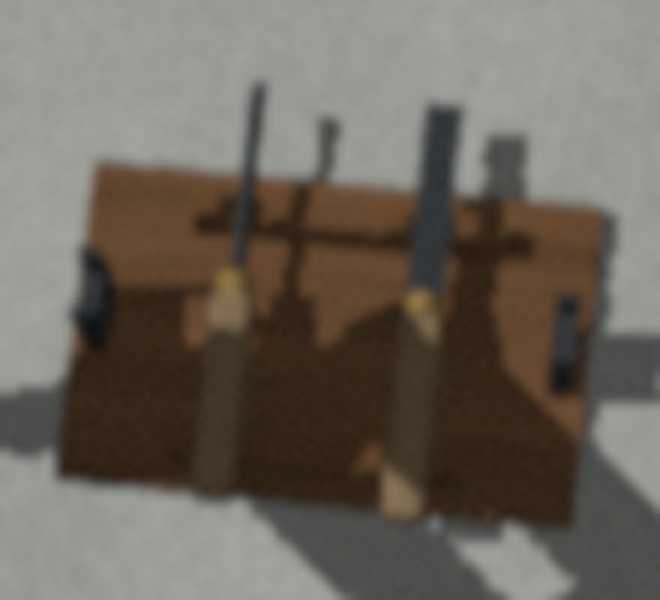

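View pics/cs10.png

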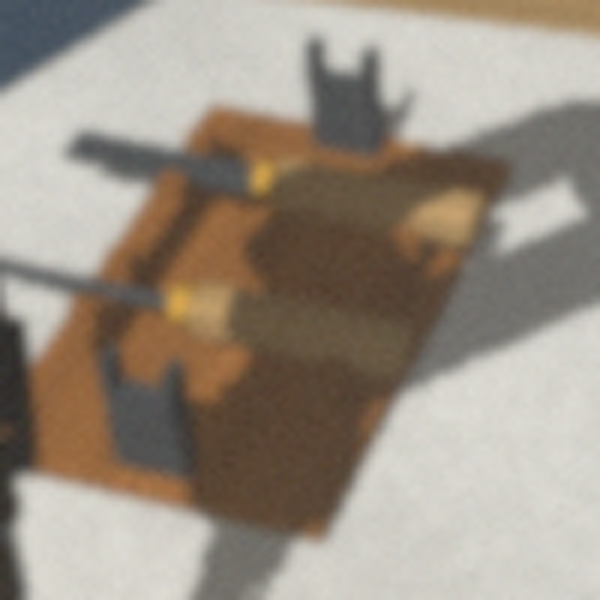

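Run:
```python
from h import *
t=load('top10');s=load('side9')
S=lambda c,z: onz(s,*sub(c,(100,180),2.8),z)[:2]
a,b=S((117,432),.018),S((441,485),.018); print('bar',a,b,(a+b)/2,np.linalg.norm(a-b))
T=lambda c,z: onz(t,*sub(c,(220,115),6),z)[:2]
r,fe,tip=T((403,516),.054),T((421,292),.054),T((444,106),.047)
d=(tip-r)/np.linalg.norm(tip-r); print(r,fe,tip,np.linalg.norm(fe-r),np.linalg.norm(tip-r),np.degrees(np.arctan2(d[1],d[0])))
print('pt from rear',r+.1*d,'from tip',tip-.12*d,'from handle end',fe-.012*d)
S=lambda c,z: onz(s,*sub(c,(190,180),6),z)[:2]
# side: handle top edges far/near, ferrule; rear end top-edge midpoint z .056
for n,c,z in(('ferrule ctr top',(263,165),.056),('tip',(72,150),.047),('rear top near/far',(480,195),.056)): print(n,S(c,z))
```

```text
bar [0.65866735 0.41667369] [0.37980759 0.41690658] [0.51923747 0.41679013] 0.2788598596630221
[ 0.44081243 -0.01825795] [ 0.56090701 -0.03131667] [ 0.66621547 -0.04690648] 0.1208024690845028 0.22721634370256957 -7.243406736017711
pt from rear [ 0.54001438 -0.03086643] from tip [ 0.54717313 -0.0317763 ] from handle end [ 0.54900277 -0.02980365]
ferrule ctr top [ 0.5545416 -0.0285648]
tip [ 0.66187574 -0.03492863]
rear top near/far [ 0.438719   -0.02298856]
```

The flat file is the one with the wide dark blade at top crop (435,190). The round one has the thin blade at (250,180), and the two green look-alikes lie elsewhere, at top (165,287) and (400,285). Moving above the flat file's balance point (0.543, -0.031).

Request:
{"api": "move_arm", "payload": {"deltas": [[[-0.01, 0, 0, 0], [-0.03, 0.001, 0, 1], [-0.06, 0.003, 0, 2], [-0.095, 0.005, 0, 3], [-0.13, 0.007, 0, 4], [-0.165, 0.009, 0, 5], [-0.2, 0.011, 0, 6], [-0.235, 0.013, 0, 6.7], [-0.27, 0.015, 0, 6.7], [-0.305, 0.017, 0, 6.7], [-0.34, 0.019, 0, 6.7], [-0.375, 0.02, 0, 6.7], [-0.405, 0.022, 0, 6.7], [-0.43, 0.024, 0, 6.7], [-0.44, 0.024, 0, 6.7], [-0.444, 0.024, 0, 6.7], [-0.444, 0.024, 0, 6.7], [-0.444, 0.024, 0, 6.7], [-0.444, 0.024, 0, 6.7]]]}}

```text
t: 13.33
tcp_pos: [0.5412, -0.0304, 0.1793]
tool_rot: [0.75, 0.662, -0.002, -0.002]
force: [0.3, 0.1, -1.0]
finger_gap: 0.598
```

```bash
python3 d.py .543 -.031 .034 82.7
```

```text
t 13.3333 tcp [ 0.5412 -0.0304  0.1793] yaw 82.83 q [-0.26  0.47  1.67 -0.    1.01 -1.71] F [ 0.3  0.1 -1. ] gap 0.598 -> d [-0.0002  0.0026  0.1453] turn 0.13 zaxis [-0.005 -0.    -1.   ]
```

Request:
{"api": "move_arm", "payload": {"deltas": [[[0, 0.001, 0.02, 0], [0, 0.002, 0.045, 0], [0, 0.002, 0.07, 0], [0, 0.002, 0.09, 0], [0, 0.002, 0.1, 0], [0, 0.002, 0.103, 0], [0, 0.002, 0.103, 0], [0, 0.002, 0.103, 0]]]}}

```text
t: 14.0
tcp_pos: [0.5434, -0.0304, 0.0771]
tool_rot: [0.75, 0.662, -0.002, -0.001]
force: [-0.2, -0.2, 0.1]
finger_gap: 0.603
```

```bash
python3 d.py .543 -.031 .032 82.7
python3 - <<'E'
from h import *
s=snap('side','side11')
st=manip.sense();M=R.from_quat(st['tool_rot']).as_matrix();p=st['tcp_pos']
im=cv2.resize(s['img'][160:260,190:290],None,fx=6,fy=6,interpolation=cv2.INTER_CUBIC)
cv2.imwrite('pics/cs11.png',im[:,:,::-1])
E
```

```text
t 14.0 tcp [ 0.5434 -0.0304  0.0771] yaw 82.88 q [-0.26  0.62  1.75 -0.    0.77 -1.71] F [-0.2 -0.2  0.1] gap 0.603 -> d [-0.0006 -0.0002  0.0451] turn 0.18 zaxis [-0.004 -0.001 -1.   ]
```

View pics/cs11.png

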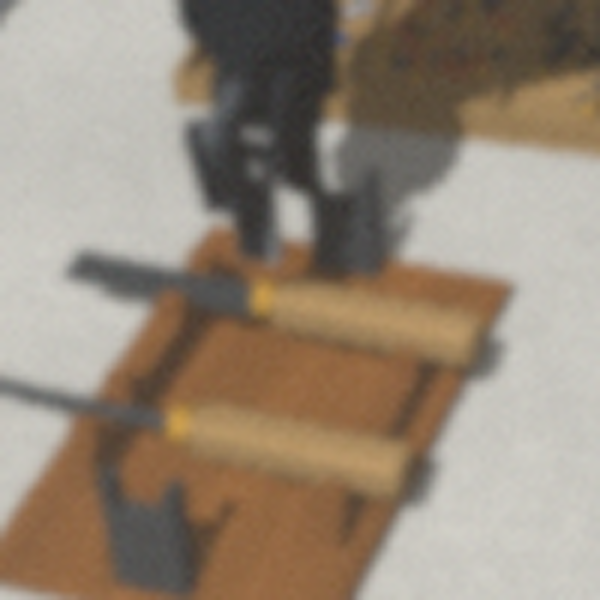

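Run:
```python
from h import *
s=load('side11')
st=manip.sense();M=R.from_quat(st['tool_rot']).as_matrix();p=st['tcp_pos']
for sx in(-.0256,.0256):
  for z in(.008,.003,-.002):
    u,v=proj(s,p+M@np.array([sx,0,z])); print(sx,z,(u-190+.5)*6,(v-160+.5)*6)
# near finger tip ray
print(onz(s,*sub((260,264),(190,160),6),.072), onz(s,*sub((260,264),(190,160),6),.080))
```

```text
-0.0256 0.008 301.17663912259206 235.3662264078065
-0.0256 0.003 300.37183252145644 227.8260279349882
-0.0256 -0.002 299.5627614934524 220.24587623003464
0.0256 0.008 263.4344718674432 295.5673192399141
0.0256 0.003 262.50134526679784 287.95287799620087
0.0256 -0.002 261.5631175937142 280.2968113006645
[ 0.55395165 -0.02613615  0.072     ] [ 0.55055754 -0.01665831  0.08      ]
```

Near finger tip is at crop (260,264), predicted about (262,285), so a y or z bias of a few mm is possible. Clearance is 14 mm each side, so I'll descend and compare directly at handle height.

Request:
{"api": "move_arm", "payload": {"deltas": [[[0, 0, 0.006, 0], [0, 0, 0.012, 0], [0, 0, 0.018, 0], [0, 0, 0.024, 0], [0, 0, 0.03, 0], [0, 0, 0.036, 0], [0, 0, 0.04, 0], [0, 0, 0.043, 0], [0, 0, 0.043, 0]]]}}

```text
t: 14.8
tcp_pos: [0.543, -0.0306, 0.0335]
tool_rot: [0.75, 0.662, -0.002, -0.001]
force: [-0.5, -0.0, -0.2]
finger_gap: 0.599
```

```bash
python3 d.py .543 -.031 .034 82.7
python3 - <<'E'
from h import *
s=snap('side','side12')
st=manip.sense();M=R.from_quat(st['tool_rot']).as_matrix();p=st['tcp_pos']
im=cv2.resize(s['img'][175:250,200:300],None,fx=8,fy=8,interpolation=cv2.INTER_CUBIC)
cv2.imwrite('pics/cs12.png',im[:,:,::-1])
E
```

```text
t 14.8 tcp [ 0.543  -0.0306  0.0335] yaw 82.86 q [-0.26  0.7   1.77 -0.    0.68 -1.7 ] F [-0.5 -0.  -0.2] gap 0.599 -> d [-0.0004  0.     -0.0005] turn 0.16 zaxis [-0.004 -0.001 -1.   ]
```

View pics/cs12.png

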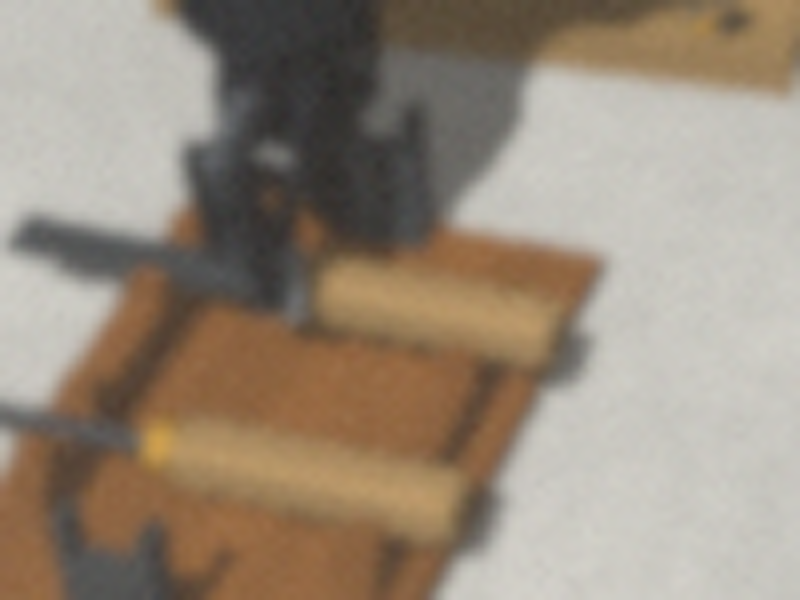

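Near finger stands in front of the handle at crop (290,300). The horizontal agreement says the offset is in height rather than y, so I'll lower 6 mm and part-close while watching the side force.

Request:
{"api": "move_arm", "payload": {"deltas": [[[0, 0, 0.003, 0], [0, 0, 0.006, 0], [0, 0, 0.006, 0], [0, 0, 0.006, 0], [0, 0, 0.006, 0]]], "gripper": 0.4, "squeeze": 20}}

```text
t: 15.27
tcp_pos: [0.5434, -0.0306, 0.028]
tool_rot: [0.75, 0.662, -0.002, -0.001]
force: [1.5, 0.7, -0.7]
finger_gap: 0.401
```

Request:
{"api": "move_arm", "payload": {"deltas": [[[0, 0, 0, 0], [0, 0, 0, 0], [0, 0, 0, 0], [0, 0, 0, 0], [0, 0, 0, 0], [0, 0, 0, 0]]], "gripper": 0.0}}

```text
t: 15.77
tcp_pos: [0.5436, -0.0306, 0.0283]
tool_rot: [0.75, 0.662, -0.001, -0.001]
force: [-0.0, 0.2, 3.9]
finger_gap: 0.249
```

```bash
python3 d.py .543 -.031 .034 82.7
python3 - <<'E'
from h import *
s=snap('side','side13')
im=cv2.resize(s['img'][175:250,200:300],None,fx=8,fy=8,interpolation=cv2.INTER_CUBIC)
cv2.imwrite('pics/cs13.png',im[:,:,::-1])
E
```

```text
t 15.7667 tcp [ 0.5436 -0.0306  0.0283] yaw 82.86 q [-0.26  0.71  1.77 -0.    0.67 -1.7 ] F [-0.   0.2  3.9] gap 0.249 -> d [-0.0004 -0.0005 -0.0057] turn 0.16 zaxis [-0.003 -0.001 -1.   ]
```

View pics/cs13.png

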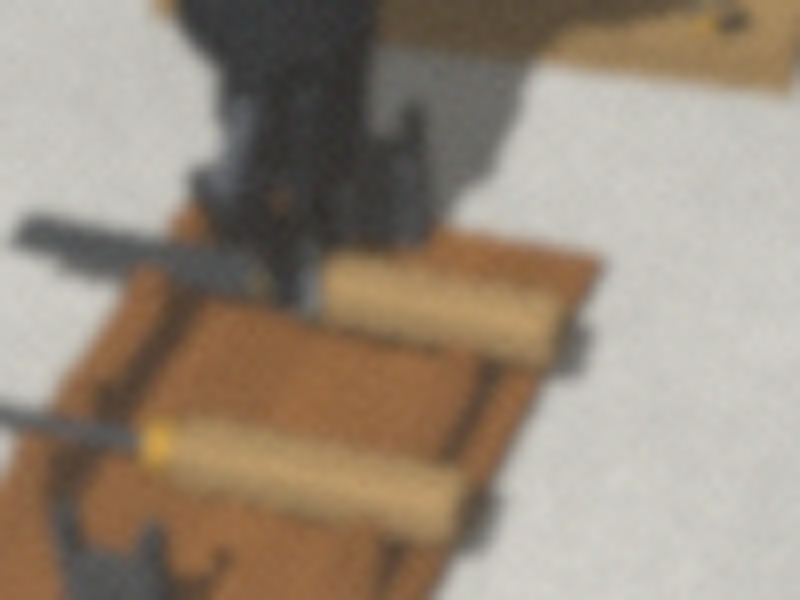

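Handle gripped at 21 mm with no side force. But nominally the tips reach below its underside and would meet the board first, so I'll reopen, rise 14 mm and regrip.

Request:
{"api": "move_arm", "payload": {"deltas": [[[0, 0, 0, 0], [0, 0, 0, 0], [0, 0, 0, 0], [0, 0, -0.005, 0], [0, 0, -0.01, 0], [0, 0, -0.0135, 0], [0, 0, -0.0135, 0], [0, 0, -0.0135, 0]]], "gripper": 0.45}}

```text
t: 16.48
tcp_pos: [0.544, -0.0307, 0.0423]
tool_rot: [0.75, 0.662, -0.001, -0.0]
force: [-0.3, 0.2, 0.8]
finger_gap: 0.448
```

Request:
{"api": "move_arm", "payload": {"deltas": [[[0, 0, 0, 0], [0, 0, 0, 0], [0, 0, 0, 0], [0, 0, 0, 0], [0, 0, 0, 0], [0, 0, 0, 0], [0, 0, 0, 0]]], "gripper": 0.0, "squeeze": 50}}

```text
t: 17.07
tcp_pos: [0.5439, -0.0307, 0.0422]
tool_rot: [0.75, 0.662, -0.001, -0.0]
force: [-0.8, -0.1, -1.0]
finger_gap: 0.002
```

Request:
{"api": "move_arm", "payload": {"deltas": [[[0, 0, -0.002, 0], [0, 0, -0.006, 0], [0, 0, -0.012, 0], [0, 0, -0.02, 0], [0, 0, -0.02, 0], [0, 0, -0.02, 0]]]}}

```text
t: 17.57
tcp_pos: [0.5446, -0.0309, 0.0632]
tool_rot: [0.75, 0.662, -0.001, 0.001]
force: [0.6, -0.2, -0.4]
finger_gap: 0.002
```

```bash
python3 d.py .543 -.031 .16 82.7
python3 - <<'E'
from h import *
s=snap('side','side14')
im=cv2.resize(s['img'][165:250,195:300],None,fx=7,fy=7,interpolation=cv2.INTER_CUBIC)
cv2.imwrite('pics/cs14.png',im[:,:,::-1])
E
```

```text
t 17.5667 tcp [ 0.5446 -0.0309  0.0632] yaw 82.87 q [-0.26  0.65  1.76 -0.    0.74 -1.71] F [ 0.6 -0.2 -0.4] gap 0.002 -> d [-0.0005 -0.0016 -0.0968] turn 0.17 zaxis [-0.    -0.002 -1.   ]
```

View pics/cs14.png

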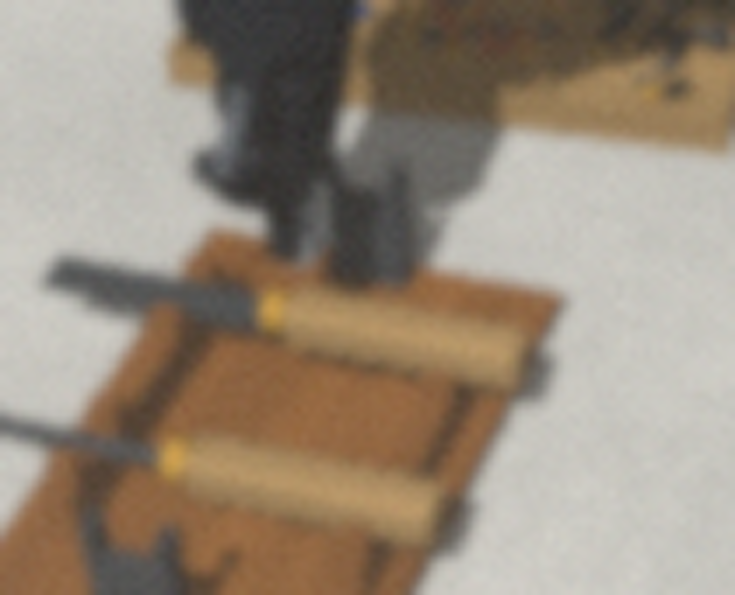

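The regrip closed empty: the fingers shut above the handle, and the file is unmoved (ferrule still at side px (234,210)). So the tips really do stand higher than nominal. Measuring by how much.

Run:
```python
from h import *
s=load('side14')
st=manip.sense();M=R.from_quat(st['tool_rot']).as_matrix();p=st['tcp_pos']
for z in(.008,.0,-.01):
    u,v=proj(s,p+M@np.array([0,0,z])); print(z,(u-195+.5)*7,(v-165+.5)*7)
t=snap('top','top14')
cv2.imwrite('pics/ct14.png',cv2.resize(t['img'][90:230,200:350],None,fx=4,fy=4,interpolation=cv2.INTER_CUBIC)[:,:,::-1])
```

```text
0.008 296.3567865083136 299.43759720386606
0.0 294.78483312129447 285.49754701735526
-0.01 292.8009106817864 267.9041637775837
```

View pics/ct14.png

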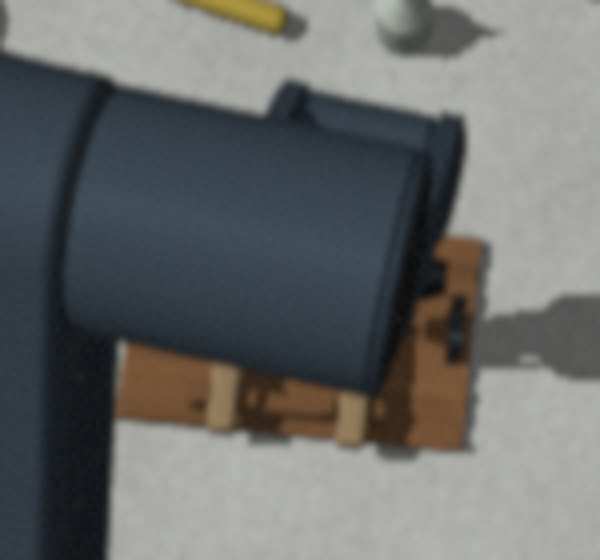

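Request:
{"api": "move_arm", "payload": {"deltas": [[[0, 0, 0, 0], [0, 0, 0, 0], [0, 0, 0, 0], [0, 0, 0, 0], [0, 0, 0, 0], [-0.0005, -0.001, 0.01, 0], [-0.0005, -0.001, 0.02, 0], [-0.0005, -0.001, 0.03, 0], [-0.0005, -0.001, 0.036, 0], [-0.0005, -0.001, 0.039, 0], [-0.0005, -0.001, 0.039, 0], [-0.0005, -0.001, 0.039, 0]]], "gripper": 0.5}}

```text
t: 18.67
tcp_pos: [0.5427, -0.0311, 0.0231]
tool_rot: [0.75, 0.662, -0.001, -0.0]
force: [-0.0, -0.2, -0.5]
finger_gap: 0.497
```

Request:
{"api": "move_arm", "payload": {"deltas": [[[0, 0, 0, 0], [0, 0, 0, 0], [0, 0, 0, 0], [0, 0, 0, 0], [0, 0, 0, 0], [0, 0, 0, 0], [0, 0, 0, 0]]], "gripper": 0.0, "squeeze": 50}}

```text
t: 19.25
tcp_pos: [0.5432, -0.0312, 0.0236]
tool_rot: [0.75, 0.662, -0.001, 0.0]
force: [-0.3, 0.1, 5.5]
finger_gap: 0.242
```

Request:
{"api": "move_arm", "payload": {"deltas": [[[0, 0, -0.001, 0], [0, 0, -0.003, 0], [0, 0, -0.006, 0], [0, 0, -0.01, 0], [0, 0, -0.014, 0], [0, 0, -0.018, 0], [0, 0, -0.02, 0], [0, 0, -0.02, 0]]]}}

```text
t: 19.92
tcp_pos: [0.5436, -0.0312, 0.0443]
tool_rot: [0.75, 0.662, -0.001, 0.001]
force: [-0.5, -0.2, -1.8]
finger_gap: 0.242
```

```bash
python3 d.py .543 -.031 .16 82.7
python3 - <<'E'
from h import *
s=snap('side','side15')
im=cv2.resize(s['img'][165:250,195:300],None,fx=7,fy=7,interpolation=cv2.INTER_CUBIC)
cv2.imwrite('pics/cs15.png',im[:,:,::-1])
E
```

```text
t 19.9167 tcp [ 0.5436 -0.0312  0.0443] yaw 82.87 q [-0.26  0.68  1.77 -0.    0.69 -1.71] F [-0.5 -0.2 -1.8] gap 0.242 -> d [-0.     -0.0006 -0.1157] turn 0.17 zaxis [-0.    -0.002 -1.   ]
```

View pics/cs15.png

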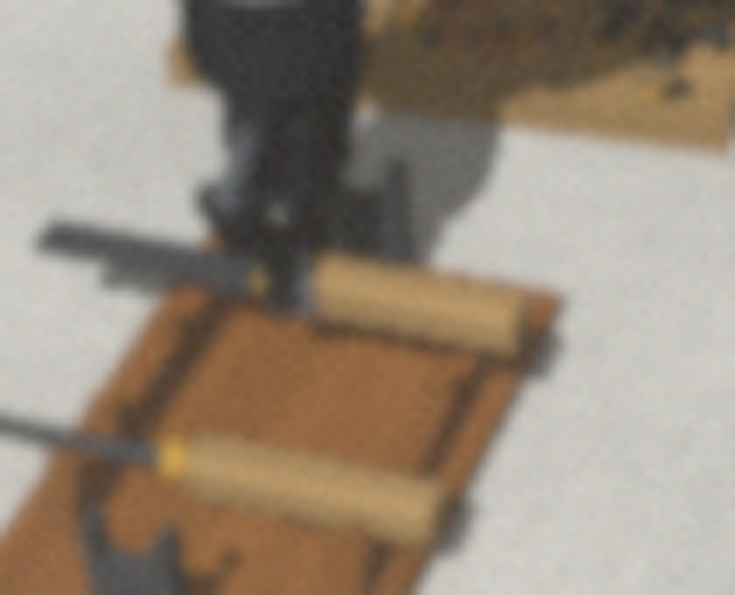

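File lifted level in the fingers (tip crop (45,240), rear (520,320)). The round file is untouched. Raise.

Request:
{"api": "move_arm", "payload": {"deltas": [[[0, 0, -0.005, 0], [0, 0, -0.013, 0], [0, 0, -0.023, 0], [0, 0, -0.034, 0], [0, 0, -0.046, 0], [0, 0, -0.058, 0], [0, 0, -0.07, 0], [0, 0, -0.082, 0], [0, 0, -0.094, 0], [0, 0, -0.105, 0], [0, 0, -0.112, 0], [0, 0, -0.115, 0], [0, 0, -0.115, 0]]]}}

```text
t: 21.05
tcp_pos: [0.544, -0.0311, 0.1602]
tool_rot: [0.75, 0.662, -0.0, 0.001]
force: [0.3, 0.3, -1.2]
finger_gap: 0.243
```

```bash
python3 d.py .520 .312 .16 89.3
```

```text
t 21.05 tcp [ 0.544  -0.0311  0.1602] yaw 82.87 q [-0.26  0.49  1.69 -0.    0.96 -1.71] F [ 0.3  0.3 -1.2] gap 0.243 -> d [ 0.3375 -0.0664 -0.0006] turn -6.43 zaxis [ 0.002 -0.002 -1.   ]
```

Request:
{"api": "move_arm", "payload": {"deltas": [[[0.006, -0.001, 0, 0], [0.02, -0.004, 0, -1], [0.04, -0.008, 0, -1.5], [0.06, -0.012, 0, -2], [0.08, -0.016, 0, -2.5], [0.1, -0.02, 0, -3], [0.12, -0.024, 0, -3.5], [0.14, -0.028, 0, -4], [0.16, -0.032, 0, -4.5], [0.18, -0.036, 0, -5], [0.2, -0.04, 0, -5.5], [0.22, -0.044, 0, -6], [0.24, -0.048, 0, -6.4], [0.26, -0.052, 0, -6.4], [0.28, -0.056, 0, -6.4], [0.3, -0.06, 0, -6.4], [0.32, -0.063, 0, -6.4], [0.333, -0.066, 0, -6.4], [0.3375, -0.066, 0, -6.4], [0.3375, -0.066, 0, -6.4]]]}}

```text
t: 22.72
tcp_pos: [0.5199, 0.3128, 0.1588]
tool_rot: [0.711, 0.703, -0.001, 0.001]
force: [-0.8, -0.8, -0.7]
finger_gap: 0.246
```

Request:
{"api": "move_arm", "payload": {"deltas": [[[0, 0, 0, 0], [0, 0, 0, 0]]]}}

```text
t: 22.88
tcp_pos: [0.5196, 0.3119, 0.1585]
tool_rot: [0.711, 0.703, -0.001, 0.001]
force: [-0.2, 0.2, -0.7]
finger_gap: 0.24
```

```bash
python3 d.py .520 .312 0 89.3
python3 - <<'E'
from h import *
s=snap('side','side16');t=snap('top','top16')
cv2.imwrite('pics/cs16.png',cv2.resize(s['img'][180:390,80:320],None,fx=2.8,fy=2.8,interpolation=cv2.INTER_CUBIC)[:,:,::-1])
E
```

```text
t 22.8833 tcp [0.5196 0.3119 0.1585] yaw 89.34 q [ 0.36  0.57  1.53 -0.    1.04 -1.2 ] F [-0.2  0.2 -0.7] gap 0.24 -> d [0.0006 0.0004 0.1585] turn 0.04 zaxis [-0.    -0.003 -1.   ]
```

View pics/cs16.png

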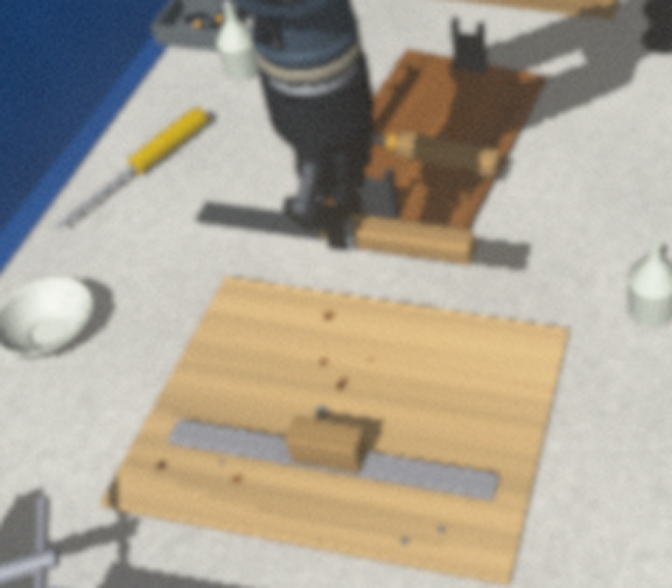

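View pics/top16.png

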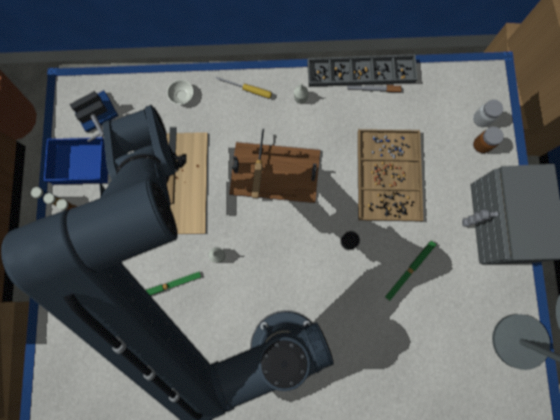

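File is level above the near half of the board, bar undisturbed at crop (330,450). Descend to about 10 mm above.

Request:
{"api": "move_arm", "payload": {"deltas": [[[0, 0, 0.006, 0], [0, 0, 0.016, 0], [0, 0, 0.03, 0], [0, 0, 0.045, 0], [0, 0, 0.06, 0], [0, 0, 0.075, 0], [0, 0, 0.09, 0], [0, 0, 0.105, 0], [0, 0, 0.118, 0], [0, 0, 0.128, 0], [0, 0, 0.136, 0], [0, 0, 0.142, 0], [0, 0, 0.146, 0], [0, 0, 0.147, 0], [0, 0, 0.147, 0]]]}}

```text
t: 24.23
tcp_pos: [0.5201, 0.3114, 0.0118]
tool_rot: [0.711, 0.703, -0.001, 0.001]
force: [-0.4, -0.3, -1.3]
finger_gap: 0.242
```

```bash
python3 d.py .520 .312 0 89.3
python3 - <<'E'
from h import *
s=snap('side','side17')
cv2.imwrite('pics/cs17.png',cv2.resize(s['img'][240:380,100:300],None,fx=3.9,fy=3.9,interpolation=cv2.INTER_CUBIC)[:,:,::-1])
E
```

```text
t 24.2333 tcp [0.5201 0.3114 0.0118] yaw 89.31 q [ 0.36  0.78  1.61 -0.    0.74 -1.2 ] F [-0.4 -0.3 -1.3] gap 0.242 -> d [ 0.0007 -0.0001  0.0117] turn 0.01 zaxis [ 0.001 -0.003 -1.   ]
```

View pics/cs17.png

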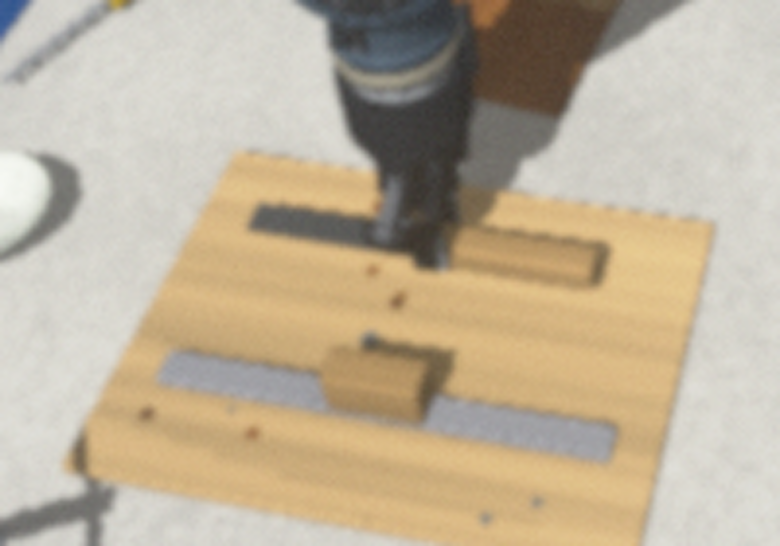

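Request:
{"api": "move_arm", "payload": {"deltas": [[[0, 0, 0.001, 0], [0, 0, 0.002, 0], [0, 0, 0.003, 0], [0, 0, 0.004, 0], [0, 0, 0.005, 0], [0, 0, 0.006, 0], [0, 0, 0.007, 0], [0, 0, 0.0085, 0]]]}}

```text
t: 24.95
tcp_pos: [0.5204, 0.3115, 0.0035]
tool_rot: [0.711, 0.703, -0.001, 0.001]
force: [0.5, 0.6, -1.2]
finger_gap: 0.24
```

Request:
{"api": "move_arm", "payload": {"deltas": [[[0, 0, 0.0005, 0], [0, 0, 0.001, 0], [0, 0, 0.0015, 0], [0, 0, 0.002, 0], [0, 0, 0.002, 0]]]}}

```text
t: 25.37
tcp_pos: [0.5203, 0.3114, 0.0014]
tool_rot: [0.711, 0.703, -0.001, 0.001]
force: [-0.2, 0.5, -1.0]
finger_gap: 0.24
```

Request:
{"api": "move_arm", "payload": {"deltas": [[[0, 0, 0.0005, 0], [0, 0, 0.001, 0], [0, 0, 0.0015, 0], [0, 0, 0.002, 0], [0, 0, 0.002, 0]]]}}

```text
t: 25.78
tcp_pos: [0.5204, 0.3114, -0.0004]
tool_rot: [0.711, 0.703, -0.001, 0.001]
force: [0.4, -0.4, 1.0]
finger_gap: 0.242
```

Touching, at the expected height. Release and rise.

Request:
{"api": "move_arm", "payload": {"deltas": [[[0, 0, 0, 0], [0, 0, 0, 0], [0, 0, 0, 0], [0, 0, 0, 0], [0, 0, 0, 0], [0, 0, 0, 0]]], "gripper": 0.5}}

```text
t: 26.28
tcp_pos: [0.5204, 0.3115, -0.0004]
tool_rot: [0.711, 0.703, -0.0, 0.001]
force: [-0.5, -1.0, -0.2]
finger_gap: 0.502
```

Request:
{"api": "move_arm", "payload": {"deltas": [[[0, 0, -0.005, 0], [0, 0, -0.015, 0], [0, 0, -0.03, 0], [0, 0, -0.06, 0], [0, 0, -0.09, 0], [0, 0, -0.12, 0], [0, 0, -0.15, 0], [0, 0, -0.18, 0], [0, 0, -0.2, 0], [-0.04, 0, -0.2, 0], [-0.08, 0, -0.2, 0], [-0.12, 0, -0.2, 0], [-0.16, 0, -0.2, 0], [-0.2, 0, -0.2, 0], [-0.24, 0, -0.2, 0], [-0.28, 0, -0.2, 0], [-0.32, 0, -0.2, 0], [-0.35, 0, -0.2, 0], [-0.35, 0, -0.2, 0], [-0.35, 0, -0.2, 0]]]}}

```text
t: 27.95
tcp_pos: [0.5161, -0.0396, 0.2014]
tool_rot: [0.713, 0.701, -0.0, 0.002]
force: [0.0, -1.0, 0.2]
finger_gap: 0.503
```

Request:
{"api": "move_arm", "payload": {"deltas": [[[0, 0, 0, 0], [0, 0, 0, 0], [0, 0, 0, 0]]]}}

```text
t: 28.2
tcp_pos: [0.5159, -0.0383, 0.2017]
tool_rot: [0.712, 0.702, 0.0, 0.002]
force: [0.1, 0.5, 0.4]
finger_gap: 0.496
```

```bash
python3 d.py .520 .312 0 89.3
python3 - <<'E'
from h import *
s=snap('side','side18');t=snap('top','top18')
cv2.imwrite('pics/cs18.png',cv2.resize(s['img'][180:390,80:320],None,fx=2.8,fy=2.8,interpolation=cv2.INTER_CUBIC)[:,:,::-1])
cv2.imwrite('pics/ct18.png',cv2.resize(t['img'][110:250,110:340],None,fx=3.4,fy=3.4,interpolation=cv2.INTER_CUBIC)[:,:,::-1])
E
```

```text
t 28.2 tcp [ 0.5159 -0.0383  0.2017] yaw 89.19 q [-0.29  0.4   1.72 -0.    1.02 -1.84] F [0.1 0.5 0.4] gap 0.496 -> d [ 0.3508 -0.0014  0.2008] turn -0.11 zaxis [ 0.003 -0.003 -1.   ]
```

View pics/cs18.png

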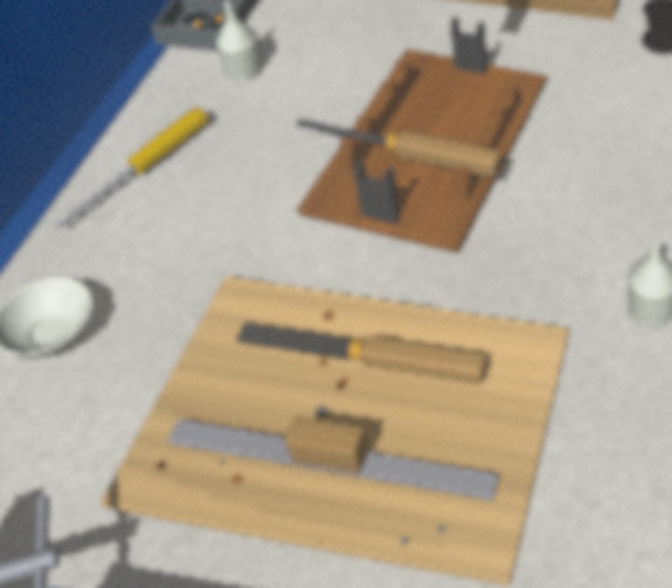

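View pics/ct18.png

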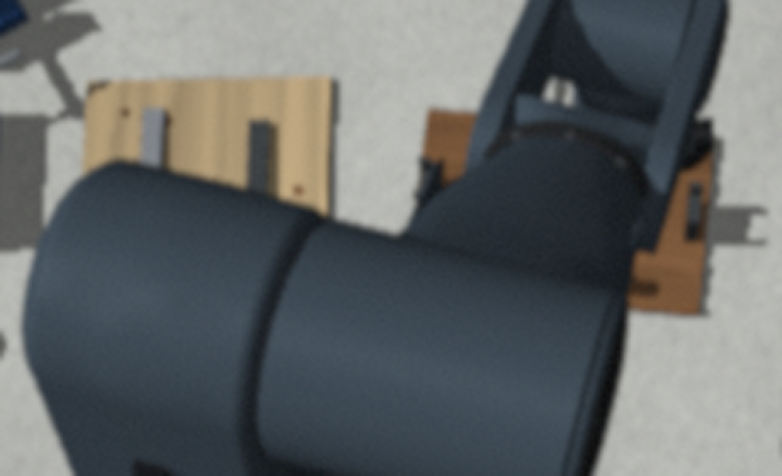

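Both lie flat, apart and within the board: file at crop (240,335)–(485,365), bar at (170,435)–(495,485). The round file is still in the rest, and the arm is clear.

Run:
```python
from h import *
s=load('side18')
S=lambda c,z: onz(s,*sub(c,(80,180),2.8),z)[:2].round(3)
print('file tip/rear',S((240,328),.022),S((485,358),.03),'bar',S((172,430),.018),S((496,485),.018))
# round file ferrule: before/after in side px
print('ferrule now',sub((392,141),(80,180),2.8),'before',sub((178,302),(190,180),6))
print(manip.sign_off())
```

```text
file tip/rear [0.644 0.308] [0.415 0.308] bar [0.66  0.415] [0.381 0.417]
ferrule now (219.67857142857144, 230.03571428571428) before (219.25, 229.91666666666666)
the job is handed in; nothing more can be done
None
```

The steel bar and the flat file both lie flat on the plywood board, about 105 mm apart and let go. The job is handed in at about 28 s of the 59 s; the system gives no verdict.

- **Bar:** I lifted it straight up out of the brackets, turned it, lowered it until it touched the board and released it. This was done before the flat file was touched. The last side view puts its middle at about (0.52, 0.416) m, roughly 54 mm off the board's middle line.
- **Flat file:** I set it down the same way. It lies along y ≈ 0.308–0.312 m with its balance point near x = 0.52 m, roughly 50 mm off the middle line on the other side.
- **Round file:** It is still in the rest; its ferrule is at the same place in the side view, within half a pixel.
- **Arm:** It ended about 200 mm up, touching nothing.

**What failed or disagreed:**
- **Empty grip:** I first gripped the flat file, then let go and gripped again higher up, because the stated geometry had the fingertips meeting the board first. That second grip closed on nothing, but the file did not move. A deeper third grip held.
- **Fingertip height:** The tips stood roughly 20 mm higher than the stated tool geometry implies. I did not find the cause, and used the measured contact heights instead.
- **Camera agreement:** The two views differed by about 1 pixel (2–3 mm). At the end the arm hid most of the board and the round file from the top camera, so the final positions come from the side view alone.

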